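# Finish the demo puzzle and hold its spares box open

## Robot

A 6-joint arm with a two-finger parallel gripper is mounted at the origin on the work surface. World frame = base frame: x ahead of the robot, y to its left, z up, the work surface at z = 0. Lengths are in mm, angles in rad, forces in N, time in s.
With the tool pointing down it reaches from about 350 to 775 mm from the base axis. Payload 7.3 kg.
Tool frame: the origin (TCP) lies at the very end of the fingers, on their centre line; the grasp point (between the pads) lies 19 mm behind it; z points along the fingers, x is the direction in which the jaws open and shut, and the axes are right-handed (so a half turn about z gives the same grasp; the last joint's range is limited). The gripper opens to 92 mm and grips with 3 to 60 N. Pads are 19 mm wide; open, the fingers measure 130 mm over their backs; the gripper's body (75 mm by 190 mm) begins 47 mm behind the grasp point.
Start: joints at [1.134, 0.342, 1.524, -0, 1.275, -0.146], TCP at [150.512, 502.982, 226.741] pointing down, gripper open.
Joint ranges: [-2.53, 2.53], [-0.77, 2.02], [0.04, 2.7], [-1, 4.14], [0.28, 2.66], [-3.11, 3.11]. Speed limits (rad/s): [2.57, 2.57, 3.14, 3.14, 3.14, 3.14].

## Interface

Orientations are given as [roll, pitch, yaw] about the fixed x, y, z axes, in that order (R = Rz(yaw) Ry(pitch) Rx(roll)).
In Python, from plant import bot gives the robot as it stands.
- The arm moves only by the shell command python3 -m inch 'ROWS'. ROWS is JSON, a list that holds one entry, the list of rows, each a list of 7 numbers: the shift along the tool's x, y, z in m, then the turn, a rotation vector about the tool's x, y, z in degrees, then the finger opening in m, from 0 to 0.0918. In form: [[[dx, dy, dz, ax, ay, az, hand], ...]]. A call has 1 to 12 rows; each row shifts and turns the commanded pose from where the row before left it, along the tool's axes as they then stand; what a row does not reach is not made up. A row lasts 1/10 s, in which the tool goes at most 50 mm and 8.59 degrees, less where a joint would pass 70% of its speed; a pose out of reach is approached as far as the arm can. A call is refused whole if a number of a shift passes 0.05 or a number of a turn 8.59, either way. A call with a gripper value outside its range is refused whole. The fingers move at their own pace and stop on an object; the grip force is fixed at half the most. Time passes only in rows, so rows that do not move let the fingers close. It gives the time, the measured TCP pose, the force and the opening at its end, in the units of the state.
- bot.get_obs(): the state, without advancing time (a new reading comes with each control period).
- bot.capture(name): name is "scene" or "top" or "wrist"; returns a dict with "pixels" (400x640x3 uint8, blue, green, red), "camera_matrix" (3x3 intrinsics, pixels), "view" (4x4, takes a point from world to camera coordinates); the wrist camera has in their place "tool_from_camera" (4x4, takes a point from camera to tool coordinates, whose origin is the TCP and whose axes are the tool frame's). Camera axes: x right, y down, z forward; pixel columns grow to the right and rows downward; lengths in mm; the calibration is good to about 2 mm. A picture is of the moment at which its call begins: read the wrist's pose just before it. There is no depth.
- bot.close_job(): hands the job in, once; it reports no verdict.
The state is a dict: "time": time; "joint_positions": joint angles; "dq": joint speeds; "tau": joint torques, N m; "tool_pos": TCP position; "tcp_rot": TCP orientation; "contact_force": force on the tool from outside, world axes, zero at the start; "moment": the same for the moment, N m; "grip_width": finger opening in mm.
Only numpy, scipy, OpenCV 4.12 (cv2) and the standard library are available. Lean on these libraries where they do the work, as an engineer would, in place of code of your own. Each camera call takes 0.05 s, during which the arm holds its last target. There are 200 camera calls.

## Task

Put the loose blue rectangular piece into the empty recess of the demo puzzle, flat, square and fully down, and let go of it while the red lid of the spares box is still shut. Then lift the red lid by its yellow grip to 50 degrees from shut and keep holding it there, still, so that a colleague can look over the spare pieces; finish while holding it. Leave the toy car, the ring stacker and the boxed game where they stand.

Things in the scene. Friction and masses are not known exactly. Their poses are not given: they have to be found in the camera images.
- puzzle_case: Fixed wooden case, 200 (x) x 350 mm (y). Origin: middle of its footprint, on the counter; x away from the robot at yaw 0, y left. Left part (y 5 to 175): board, top 24 mm high, with an empty white-floored recess; two fixed pieces with yellow knobs (50 mm high) at x 60, y 133 and 52. Right part (y -175 to 0, x -60 to 100): open spares box, walls 90 mm high, under the red lid.
- pocket (a point): Centre of the floor of the empty recess in the board, 14 mm above the counter; axes as puzzle_case. The recess is 74 mm along x, 54 mm along y, 10 mm deep, with a 2 mm bevel round its mouth. In puzzle_case's frame it lies at (-40, 90, 14) mm.
- piece: Loose blue piece: plate 70 (x) x 50 (y) x 14 mm thick, a round yellow knob 28 mm across and 30 mm high on its middle (44 mm in all); 40 to 85 g. Origin: centre of its underside, z up. Fits the recess either way round; fully down, the plate's top stands 4 mm above the board. Starts flat on the counter, left or right of the case.
- lid (a joint): Angle of the red lid in rad: 0 shut, growing as its front edge is lifted; 50 degrees = 0.873. It stops at 1.4. The hinge is free and the lid (300 g, needs about 1.3 N upward at the grip) falls shut from any angle when let go.
- lid_grip (a point): Centre of the lid's yellow grip: round bar, 22 mm across, 40 mm long along the case's y, on a 20 mm wide neck, 32 mm in front of the red panel (36 mm from the box wall). Shut: 96.5 mm above the counter, free space below. Its flat ends can be pinched from above, fingers closing along the case's y; it can turn between them. Axes turn with the lid: x to the hinge, y along the bar.
- lid_hinge (a point): Point on the lid's hinge axis, at the far edge of the spares box, 96.5 mm above the counter; the axis runs along the case's y. The grip's centre is 196 mm from it: when shut, straight in front (the case's -x) and level with it.
- toy_car: Red wooden toy car, 100 x 52 x 53 mm, to be left alone. Origin at the centre of its underside.
- stacker: Ring stacker, base 90 mm across, 119 mm high, to be left alone. Origin at the centre of its underside.
- game_box: Blue boxed game standing upright, 55 x 160 x 120 mm, to be left alone. Origin at the centre of its underside.

How it is judged:
By the outcome, as a careful person would: the job done as asked, in the order asked, and still so for the second after the job is handed in, while the arm keeps its last pose, push and grip.
It also fails if it takes over 51 s, if anything falls off the work surface, if the arm or the gripper's body presses on something with over 40 N, if the wrist force passes 120 N, or if a joint passes its speed limit or range.

## Working session

There is one attempt and no reset: what is moved stays moved. The work goes in short steps, Python scripts to look and compute and a shell command to move; the robot and the scene stay as the last step left them, time stands still between calls to the robot, and variables do not carry over. Pictures are saved under pics/ and viewed, about 8 in all and at most 12, crops included, and the job is handed in when it is done.

```bash
mkdir -p pics; ls; python3 - <<'E'
from plant import bot
import cv2,json
o=bot.get_obs();print({k:o[k] for k in('time','tool_pos','tcp_rot','contact_force','grip_width')})
for n in('scene','top'):
    c=bot.capture(n);cv2.imwrite(f'pics/{n}0.png',c['pixels'])
    print(n,c['camera_matrix'],c['view'])
    import pickle;pickle.dump(c,open(f'{n}0.pkl','wb'))
E
```

```text
pics
{'time': 0.0, 'tool_pos': array([150.32766444, 502.59077475, 226.0415179 ]), 'tcp_rot': array([-3.14137749e+00,  1.52469566e-03,  1.28005207e+00]), 'contact_force': array([-1.09563239,  0.02772821, -0.3753947 ]), 'grip_width': 91.90161608531632}
scene [[415.16045532   0.         324.64070375]
 [  0.         415.16045532 198.90481689]
 [  0.           0.           1.        ]] [[-7.87388932e-01  6.16444458e-01  3.85998091e-03  4.24752153e+02]
 [ 3.89616632e-01  5.02492988e-01 -7.71815831e-01 -1.29391694e+02]
 [-4.77721205e-01 -6.06215330e-01 -6.35834431e-01  1.54108906e+03]
 [ 0.00000000e+00  0.00000000e+00  0.00000000e+00  1.00000000e+00]]
top [[442.48243332   0.         312.91106254]
 [  0.         442.48243332 205.47137978]
 [  0.           0.           1.        ]] [[-5.38826477e-02 -9.98547185e-01 -4.22868452e-04  3.42768364e+01]
 [-9.71361012e-01  5.25137885e-02 -2.31732791e-01  5.69523337e+02]
 [ 2.31418333e-01 -1.20756184e-02 -9.72779386e-01  1.27265481e+03]
 [ 0.00000000e+00  0.00000000e+00  0.00000000e+00  1.00000000e+00]]
```

View pics/top0.png

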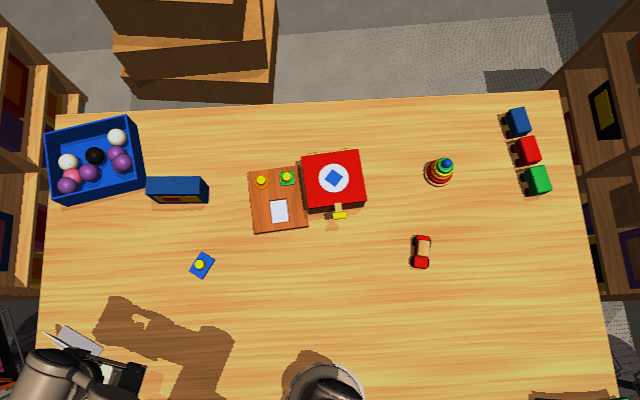

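View pics/scene0.png

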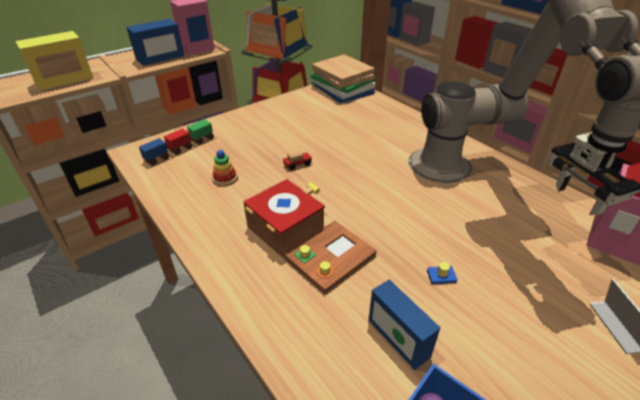

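The top view shows the piece at (202,265), the recess at (279,211) and the grip at (339,214). The scene view agrees: piece (442,273), recess (340,245). The piece is left of the case, and the game box is behind it.

```bash
cat > h.py <<'E'
import numpy as np,cv2,pickle
from scipy.spatial.transform import Rotation as R
def ray(c,uv,z):
    """pixel -> world at height z, c has camera_matrix, view"""
    V=c['view'];d=V[:3,:3].T@np.linalg.solve(c['camera_matrix'],[uv[0],uv[1],1.]);o=-V[:3,:3].T@V[:3,3]
    return o+d*(z-o[2])/d[2]
def shot(bot,name,fn):
    o=bot.get_obs();c=bot.capture(name)
    if name=='wrist':
        T=np.eye(4);T[:3,:3]=R.from_euler('xyz',o['tcp_rot']).as_matrix();T[:3,3]=o['tool_pos']
        c['view']=np.linalg.inv(T@c['tool_from_camera'])
    cv2.imwrite(f'pics/{fn}.png',c['pixels']);pickle.dump(c,open(fn+'.pkl','wb'));return o,c
def blobs(c,lo,hi,roi=None,amin=20):
    m=cv2.inRange(cv2.cvtColor(c['pixels'],cv2.COLOR_BGR2HSV),np.array(lo),np.array(hi))
    if roi: k=np.zeros_like(m);a,b,x,y=roi;k[b:y,a:x]=m[b:y,a:x];m=k
    cs=cv2.findContours(m,cv2.RETR_EXTERNAL,cv2.CHAIN_APPROX_NONE)[0]
    return sorted([q for q in cs if cv2.contourArea(q)>=amin],key=cv2.contourArea,reverse=True)
def rect(c,q,z):
    P=np.array([ray(c,p,z)[:2] for p in cv2.convexHull(q)[:,0]],np.float32)
    (x,y),s,a=cv2.minAreaRect(P);return np.round([x,y,*s,a],1)
E
python3 - <<'E'
from h import *
t=pickle.load(open('top0.pkl','rb'));s=pickle.load(open('scene0.pkl','rb'))
Y=([22,120,100],[35,255,255]);B=([100,120,60],[130,255,255]);W=([0,0,150],[180,60,255])
for n,c,rs in(('top',t,((180,245,225,285),(262,192,295,230),(325,203,355,222))),('scene',s,((420,255,465,290),(320,230,360,260),(300,178,325,196)))):
    for nm,col,r,z in(('blue',B,rs[0],14),('knob',Y,rs[0],40),('white',W,rs[1],14),('grip',Y,rs[2],100)):
        b=blobs(c,*col,r,5)
        print(n,nm,[(len(q),rect(c,q,z)) for q in b[:1]])
# box: game_box, lid
for q in blobs(t,[0,150,80],[8,255,255],(290,140,380,225))[:1]:print('lid',rect(t,q,97))
E
```

```text
top blue [(92, array([415.6, 352.7,  50.5,  68.7,  56.1]))]
top knob [(90, array([360.1, 344.4, 130.5,   8.8,  86.9]))]
top white [(72, array([571.4, 110.5,  70.6,  53.2,   5.1]))]
top grip [(61, array([543.4, -71.8,  41.2,  45.3,  86.9]))]
scene blue [(85, array([420.4, 357.9,  50.3,  67.4,  55.5]))]
scene knob [(35, array([420.9, 358.2,  47.7,  23.5,  39.9]))]
scene white [(55, array([568.2, 107.7,  68.6,  49.3,   4.6]))]
scene grip [(25, array([527.6, -72.6,  54. ,  18.2,  84.7]))]
lid [645.4 -61.1 164.3 177.9   5. ]
```

```bash
cat >> h.py <<'E'
def go(bot,p,yaw):
    """shift (mm, tool axes after levelling/turning to yaw deg, tool down) and turn about tool axes now"""
    o=bot.get_obs();A=R.from_euler('xyz',o['tcp_rot']);B=R.from_euler('xyz',[np.pi,0,np.radians(yaw)])
    print('t',round(o['time'],2),'tcp',np.round(o['tool_pos'],1),'rpy',np.round(np.degrees(o['tcp_rot']),1),'F',np.round(o['contact_force'],1),'w',round(o['grip_width'],1))
    print('turn',np.round((A.inv()*B).as_rotvec(degrees=True),2),'then shift',np.round(B.inv().apply(np.array(p)-o['tool_pos']),1),'| shift now',np.round(A.inv().apply(np.array(p)-o['tool_pos']),1))
E
python3 -m inch '[[[0,0,0,0,0,8.5,0.09],[0,0,0,0,0,8.5,0.09],[0,0,0,0,0,8.5,0.09],[0,0,0,0,0,8.5,0.09],[0,0,0,0,0,8.5,0.09],[0,0,0,0,0,8.5,0.09],[0,0,0,0,0,8.5,0.09],[0,0,0,0,0,8.5,0.09],[0,0,0,0,0,8.5,0.09],[0,0,0,0,0,8.5,0.09],[0,0,0,0,0,8.5,0.09],[0,0,0,0,0,8.5,0.09]]]'
python3 -m inch '[[[0,0,0,0,0,5.3,0.09],[0,0,0,0,0,0,0.09]]]'
python3 -c "
from h import *
from plant import bot
go(bot,[418,356,200],-34)
o,c=shot(bot,'wrist','w0');print(c['tool_from_camera'],c['camera_matrix'])"
```

```text
time: 1.3
tool_pos: [150.4, 502.7, 226.3]
tcp_rot: [3.141, -0.0, -0.506]
contact_force: [0.6, -0.7, -0.6]
grip_width: 89.8
time: 1.5
tool_pos: [150.5, 502.8, 226.4]
tcp_rot: [3.141, -0.0, -0.593]
contact_force: [-0.5, 0.3, -0.5]
grip_width: 90.1
t 1.5 tcp [150.5 502.8 226.4] rpy [180.  -0. -34.] F [-0.5  0.3 -0.5] w 90.1
turn [ 0.04 -0.01 -0.  ] then shift [303.9 -27.9  26.4] | shift now [303.9 -28.   26.4]
[[ 9.99999660e-01  7.94695292e-04  2.19334208e-04  1.71718503e+00]
 [-8.24397257e-04  9.65287420e-01  2.61188661e-01 -6.96927115e+01]
 [-4.15515210e-06 -2.61188753e-01  9.65287747e-01 -1.58074955e+02]
 [ 0.00000000e+00  0.00000000e+00  0.00000000e+00  1.00000000e+00]] [[288.36139267   0.         318.56077109]
 [  0.         288.36139267 205.38751443]
 [  0.           0.           1.        ]]
```

```bash
python3 -m inch '[[[0.05,-0.005,0,0,0,0,0.09],[0.05,-0.005,0,0,0,0,0.09],[0.05,-0.005,0,0,0,0,0.09],[0.05,-0.005,0,0,0,0,0.09],[0.05,-0.004,0,0,0,0,0.09],[0.05,-0.004,0.02,0,0,0,0.09],[0.004,0,0.03,0,0,0,0.09],[0,0,0.03,0,0,0,0.09],[0,0,0,0,0,0,0.09],[0,0,0,0,0,0,0.09]]]'
python3 - <<'E'
from h import *
from plant import bot
o,c=shot(bot,'wrist','w1')
Y=([22,120,100],[35,255,255]);B=([100,120,60],[130,255,255])
for n,col,z in(('blue',B,14),('knob',Y,44)):
    print(n,[(cv2.contourArea(q),rect(c,q,z)) for q in blobs(c,*col,None,200)[:3]])
go(bot,[418,356,100],-34)
E
```

```text
time: 2.55
tool_pos: [414.0, 358.9, 148.5]
tcp_rot: [3.141, 0.0, -0.591]
contact_force: [-0.4, 0.4, 1.4]
grip_width: 90.1
blue [(3318.5, array([726.3, 333.3,  84.1,  43.3,  86.7])), (360.0, array([404.2, 375.5,  26.4,  18.7,  56.2])), (277.5, array([438. , 337.2,  40.4,  16.1,  54.4]))]
knob [(499.5, array([418.8, 354.9,  24.7,  24.7,  30. ]))]
t 2.6 tcp [414.4 359.4 149.5] rpy [-179.9   -0.   -33.9] F [ 0.3 -0.1  1. ] w 90.1
turn [-0.09 -0.04  0.13] then shift [ 4.9  0.8 49.5] | shift now [ 4.8  0.9 49.5]
```

View pics/w1.png

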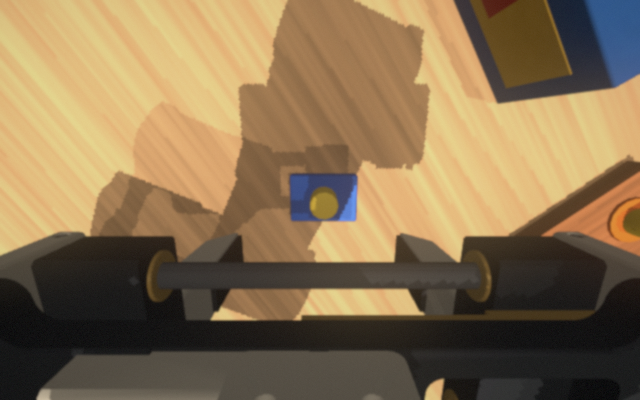

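The wrist view shows the piece at columns 290–357 and rows 173–221, square to the jaws, with its knob at about (323,203). I'll measure it more closely.

```bash
python3 - <<'E'
from h import *
from plant import bot
c=pickle.load(open('w1.pkl','rb'))
qs=blobs(c,[95,100,25],[135,255,255],(270,160,375,235),10)
print('plate',rect(c,np.vstack(qs),14))
k=blobs(c,[20,100,60],[36,255,255],(300,180,345,225),10)
for z in(44,38):print('knob',rect(c,k[0],z), cv2.contourArea(k[0]))
go(bot,[419,355.5,100],-34)
E
```

```text
plate [418.9 354.4  47.2  67.3  56.2]
knob [419.7 355.9  29.2  25.5  56.2] 643.5
knob [418.9 354.5  29.9  26.1  56.2] 643.5
t 2.6 tcp [414.4 359.4 149.5] rpy [-179.9   -0.   -33.9] F [ 0.3 -0.1  1. ] w 90.1
turn [-0.09 -0.04  0.13] then shift [ 6.   0.7 49.5] | shift now [ 5.9  0.8 49.5]
```

```bash
python3 -m inch '[[[0.003,0.0005,0.03,0,0,0,0.09],[0.003,0.0005,0.04,0,0,0,0.09],[0,0,0.03,0,0,0,0.09],[0,0,0.015,0,0,0,0.06],[0,0,0,0,0,0,0.06],[0,0,0,0,0,0,0.06]]]'
python3 -c "
from h import *
from plant import bot
go(bot,[419,355,18],-33.8)"
```

```text
time: 3.2
tool_pos: [419.4, 355.6, 35.0]
tcp_rot: [-3.139, -0.001, -0.592]
contact_force: [-0.3, 0.4, 0.7]
grip_width: 70.5
t 3.2 tcp [419.4 355.6  35. ] rpy [-1.798e+02 -1.000e-01 -3.390e+01] F [-0.3  0.4  0.7] w 70.5
turn [-0.16 -0.07 -0.1 ] then shift [ 0.   0.7 17. ] | shift now [ 0.   0.8 17. ]
```

```bash
python3 -m inch '[[[0,0.0007,0.01,0,0,0,0.06],[0,0,0.007,0,0,0,0.06],[0,0,0,0,0,0,0.06],[0,0,0,0,0,0,0.01],[0,0,0,0,0,0,0.01],[0,0,0,0,0,0,0.01],[0,0,0,0,0,0,0.01],[0,0,0,0,0,0,0.01]]]'
```

```text
time: 4.0
tool_pos: [418.1, 354.0, 16.4]
tcp_rot: [-3.141, -0.0, -0.593]
contact_force: [-0.2, -0.3, -0.2]
grip_width: 27.2
```

```bash
python3 -m inch '[[[0,0,-0.03,0,0,0,0.01],[0,0,-0.045,0,0,0,0.01],[0,0,-0.045,0,0,0,0.01],[0,0,-0.035,0,0,-5,0.01],[0,0,0,0,0,-8.5,0.01],[0,0,0,0,0,-8.5,0.01],[0,0,0,0,0,-8.5,0.01],[0,0,0,0,0,-8.3,0.01],[0,0,0,0,0,0,0.01]]]'
python3 -c "
from h import *
from plant import bot
go(bot,[570,220,170],5)"
```

```text
time: 4.9
tool_pos: [417.9, 353.9, 171.1]
tcp_rot: [3.142, 0.0, 0.086]
contact_force: [0.4, -0.2, -0.8]
grip_width: 27.4
t 4.9 tcp [417.9 353.9 171.1] rpy [180.    0.    4.9] F [ 0.4 -0.2 -0.8] w 27.4
turn [ 0.    0.01 -0.09] then shift [139.8 146.6   1.1] | shift now [140.1 146.4   1.1]
```

```bash
python3 -m inch '[[[0.03,0.03,0,0,0,0,0.01],[0.03,0.03,0,0,0,0,0.01],[0.03,0.03,0,0,0,0,0.01],[0.03,0.03,0,0,0,0,0.01],[0.02,0.027,0,0,0,0,0.01],[0,0,0,0,0,0,0.01],[0,0,0,0,0,0,0.01],[0,0,0,0,0,0,0.01]]]'
python3 - <<'E'
from h import *
from plant import bot
o,c=shot(bot,'wrist','w2')
go(bot,[571,110,170],5)
for q in blobs(c,[0,0,120],[180,60,255],None,200)[:4]:print(cv2.boundingRect(q),rect(c,q,14))
E
```

```text
time: 5.7
tool_pos: [569.1, 220.1, 171.1]
tcp_rot: [-3.141, 0.001, 0.083]
contact_force: [0.0, -0.0, 0.0]
grip_width: 27.6
t 5.75 tcp [569.1 220.3 171.2] rpy [-180.     0.     4.8] F [-0.1  0.2  0. ] w 27.7
turn [-0.02  0.03 -0.16] then shift [ -7.7 110.1   1.2] | shift now [ -7.4 110.1   1.2]
(38, 388, 180, 12) [330.7 -85.8 248.8  19.    4.9]
(290, 288, 54, 13) [578.5  90.6  65.7  16.7   4.9]
(623, 209, 17, 48) [936.3 198.8  18.1  60.3  21. ]
```

View pics/w2.png

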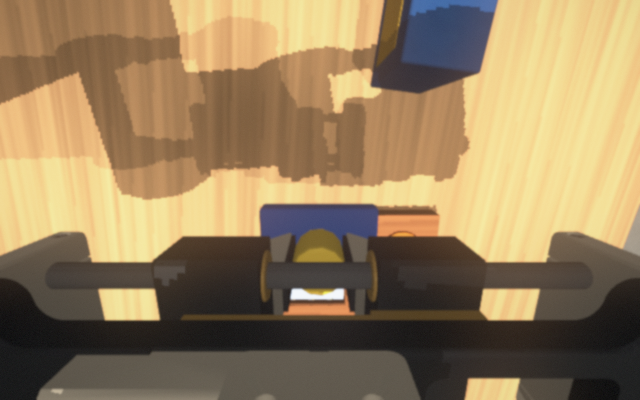

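I moved the camera to the wrong side: it looks towards the tool's −y, and the recess is hidden behind the jaws. In this view the held piece is level and square. I'll pass over to the lid side at the same height, where the recess should be visible.

```bash
python3 -m inch '[[[-0.005,0.045,0,0,0,0,0.01],[-0.005,0.045,0,0,0,0,0.01],[-0.005,0.045,0,0,0,0,0.01],[-0.003,0.045,0,0,0,0,0.01],[0,0.03,0,0,0,0,0.01],[0,0,0,0,0,0,0.01],[0,0,0,0,0,0,0.01],[0,0,0,0,0,0,0.01]]]'
python3 - <<'E'
from h import *
from plant import bot
o,c=shot(bot,'wrist','w3')
go(bot,[571,110,170],5)
for q in blobs(c,[0,0,100],[180,70,255],None,200)[:4]:print(cv2.boundingRect(q),rect(c,q,14))
E
```

```text
time: 6.55
tool_pos: [569.5, 10.2, 171.3]
tcp_rot: [-3.141, -0.0, 0.086]
contact_force: [0.2, 0.1, -1.2]
grip_width: 27.3
t 6.6 tcp [569.5  10.3 171.3] rpy [-180.     0.     4.9] F [-0.9  0.2 -0.4] w 27.1
turn [-0.02  0.   -0.06] then shift [ 10.2 -99.2   1.3] | shift now [ 10.1 -99.2   1.3]
(294, 68, 73, 56) [573.4 110.7  73.6  53.1   5. ]
(37, 362, 189, 38) [ 336.3 -274.2  263.6   62.2    5. ]
(603, 205, 37, 62) [928.5 -18.5  40.8  78.9  21.1]
(271, 232, 21, 29) [528.8 -58.8  40.1  21.1  78.3]
```

View pics/w3.png

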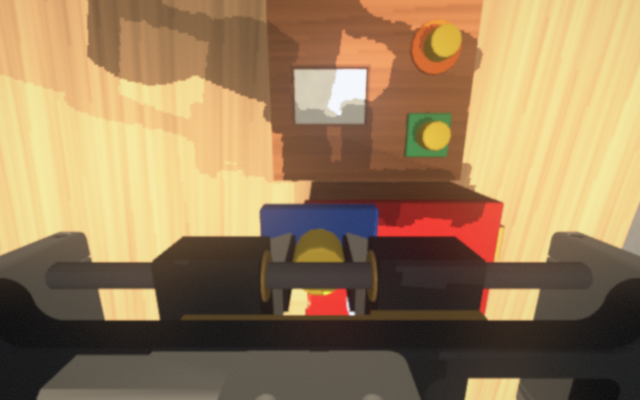

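The recess floor is at columns 294–367 and rows 68–124, square in the image. The plate's far edge is at row 205, columns 261–377. Next I'll measure the piece's offset in the hand.

```bash
python3 - <<'E'
from h import *
from plant import bot
c=pickle.load(open('w3.pkl','rb'));o=bot.get_obs()
im=cv2.cvtColor(c['pixels'],cv2.COLOR_BGR2HSV)
m=cv2.inRange(im,np.array([100,100,20]),np.array([135,255,255]));m[:195]=0;m[240:]=0;m[:,:250]=0;m[:,390:]=0
for r in(208,212,216,222,228):
    x=np.where(m[r])[0];print(r,x.min(),x.max())
tops=[(u,np.where(m[:,u])[0].min()) for u in range(268,372,20)];print(tops)
Rt=R.from_euler('xyz',o['tcp_rot'])
for zt in(2.4,):
    z=o['tool_pos'][2]-zt
    for uv in((260.5,215),(377.5,215),(320,204.5)):print(np.round(Rt.inv().apply(ray(c,uv,z)-o['tool_pos']),1))
E
```

```text
208 318 376
212 295 377
216 292 377
222 288 377
228 282 376Traceback (most recent call last):
  File "<stdin>", line 8, in <module>
    return umr_minimum(a, axis, None, out, keepdims, initial, where)
ValueError: zero-size array to reduction operation minimum which has no identity
```

```bash
python3 - <<'E'
from h import *
from plant import bot
c=pickle.load(open('w3.pkl','rb'));o=bot.get_obs()
im=c['pixels'].astype(int)
d=im[:,:,0]-im[:,:,2]   # blue minus red
for r in(210,216,222,228):
    g=np.diff(d[r]);print(r,[(250+g[250:275].argmax(),g[250:275].max()),(365+g[365:392].argmin(),g[365:392].min())])
g=np.diff(d,axis=0)
print([(u,196+g[196:214,u].argmax()) for u in range(268,372,12)])
Rt=R.from_euler('xyz',o['tcp_rot']);z=o['tool_pos'][2]-2.4
for uv in((261,215),(378,215),(320,205)):print(uv,np.round(Rt.inv().apply(ray(c,uv,z)-o['tool_pos']),1))
E
```

```text
210 [(np.int64(259), np.int64(47)), (np.int64(377), np.int64(-52))]
216 [(np.int64(259), np.int64(51)), (np.int64(377), np.int64(-60))]
222 [(np.int64(260), np.int64(48)), (np.int64(377), np.int64(-77))]
228 [(np.int64(260), np.int64(55)), (np.int64(376), np.int64(-98))]
[(268, np.int64(203)), (280, np.int64(203)), (292, np.int64(203)), (304, np.int64(203)), (316, np.int64(203)), (328, np.int64(203)), (340, np.int64(203)), (352, np.int64(203)), (364, np.int64(203))]
(261, 215) [-32.3 -19.4   2.4]
(378, 215) [ 35.8 -19.4   2.4]
(320, 205) [  2.  -25.4   2.4]
```

```bash
python3 -m inch '[[[0.003,-0.035,0,0,0,0,0.01],[0.003,-0.035,0,0,0,0,0.01],[0.003,-0.029,0,0,0,0,0.01],[0.0024,0,0.03,0,0,0,0.01],[0,0,0.04,0,0,0,0.01],[0,0,0.04,0,0,0,0.01],[0,0,0,0,0,0,0.01],[0,0,0,0,0,0,0.01],[0,0,0,0,0,0,0.01]]]'
python3 -c "
from h import *
from plant import bot
go(bot,[572.2,110.1,45],5)"
```

```text
time: 7.5
tool_pos: [574.3, 108.8, 63.6]
tcp_rot: [3.142, -0.004, 0.085]
contact_force: [0.8, 0.0, -1.0]
grip_width: 27.5
t 7.5 tcp [574.3 108.8  63.6] rpy [180.   -0.2   4.9] F [ 0.8  0.  -1. ] w 27.5
turn [ 0.   -0.23 -0.12] then shift [-2.  -1.5 18.6] | shift now [-2.1 -1.5 18.6]
```

```bash
python3 -m inch '[[[-0.001,-0.0007,0.005,0,0,0,0.01],[-0.001,-0.0007,0.005,0,0,0,0.01],[0,0,0,0,0,0,0.01],[0,0,0,0,0,0,0.01],[0,0,0,0,0,0,0.01]]]'
python3 -c "
from h import *
from plant import bot
go(bot,[572.2,110.1,45],5)"
```

```text
time: 8.0
tool_pos: [570.8, 109.3, 51.4]
tcp_rot: [-3.142, -0.0, 0.084]
contact_force: [-1.0, 0.0, -0.7]
grip_width: 27.1
t 8.0 tcp [570.8 109.3  51.4] rpy [-180.    -0.     4.8] F [-1.   0.  -0.7] w 27.1
turn [-0.   -0.02 -0.17] then shift [ 1.5 -0.6  6.4] | shift now [ 1.5 -0.6  6.4]
```

```bash
python3 -m inch '[[[0.0012,-0.0006,0.002,0,0,-0.15,0.01],[0,0,0.002,0,0,0,0.01],[0,0,0,0,0,0,0.01],[0,0,0,0,0,0,0.01],[0,0,0,0,0,0,0.01],[0,0,0,0,0,0,0.01]]]'
python3 -c "
from h import *
from plant import bot
go(bot,[572.2,110.1,45],5)"
```

```text
time: 8.6
tool_pos: [571.8, 110.1, 47.3]
tcp_rot: [-3.142, -0.0, 0.087]
contact_force: [-0.2, 0.2, -0.2]
grip_width: 27.2
t 8.6 tcp [571.8 110.1  47.3] rpy [-180.   -0.    5.] F [-0.2  0.2 -0.2] w 27.2
turn [-0.   -0.01 -0.01] then shift [0.4 0.  2.3] | shift now [0.4 0.  2.3]
```

Now on target, so I'll lower slowly.

```bash
python3 -m inch '[[[0.0004,0,0.002,0,0,0,0.01],[0,0,0.002,0,0,0,0.01],[0,0,0.002,0,0,0,0.01],[0,0,0.002,0,0,0,0.01],[0,0,0.002,0,0,0,0.01],[0,0,0.002,0,0,0,0.01],[0,0,0,0,0,0,0.01],[0,0,0,0,0,0,0.01]]]'
python3 -m inch '[[[0,0,0.002,0,0,0,0.01],[0,0,0.001,0,0,0,0.01],[0,0,0.001,0,0,0,0.01],[0,0,0,0,0,0,0.01],[0,0,0,0,0,0,0.01]]]'
```

```text
time: 9.4
tool_pos: [572.2, 110.1, 35.2]
tcp_rot: [-3.142, 0.0, 0.087]
contact_force: [0.3, -0.2, -0.5]
grip_width: 27.4
time: 9.9
tool_pos: [572.2, 110.1, 31.2]
tcp_rot: [-3.141, 0.0, 0.087]
contact_force: [-0.3, 0.4, 0.4]
grip_width: 27.1
```

```bash
python3 -m inch '[[[0,0,0.001,0,0,0,0.01],[0,0,0.0005,0,0,0,0.01],[0,0,0,0,0,0,0.01],[0,0,0,0,0,0,0.01]]]'
```

```text
time: 10.3
tool_pos: [572.3, 110.1, 30.3]
tcp_rot: [-3.142, -0.001, 0.087]
contact_force: [-1.9, -1.2, 5.1]
grip_width: 27.2
```

```bash
python3 -m inch '[[[0,0,0,0,0,0,0.05],[0,0,0,0,0,0,0.05],[0,0,0,0,0,0,0.05],[0,0,0,0,0,0,0.05],[0,0,-0.02,0,0,0,0.05],[0,0,-0.04,0,0,0,0.05],[0,0,-0.04,0,0,0,0.05],[0,0,-0.04,0,0,0,0.05],[0,0.035,0,0,0,0,0.05],[0,0.035,0,0,0,0,0.05],[0,0.03,0,0,0,0,0.05],[0,0,0,0,0,0,0.05]]]'
python3 -m inch '[[[0,0,0,0,0,0,0.09],[0,0,0,0,0,0,0.09]]]'
python3 - <<'E'
from h import *
from plant import bot
o,c=shot(bot,'wrist','w4')
go(bot,[529,-72.5,170],5)
cv2.imwrite('pics/w4c.png',cv2.resize(c['pixels'][30:230,230:500],None,fx=2.9,fy=2.9,interpolation=cv2.INTER_CUBIC))
for q in blobs(c,[95,90,20],[135,255,255],(270,40,390,150),100)[:4]:print(cv2.boundingRect(q),rect(c,q,28))
o,c=shot(bot,'scene','s4')
E
```

```text
time: 11.5
tool_pos: [581.2, 7.1, 169.7]
tcp_rot: [3.141, -0.0, 0.083]
contact_force: [0.2, 1.1, -0.3]
grip_width: 50.2
time: 11.7
tool_pos: [580.7, 11.4, 169.6]
tcp_rot: [-3.141, 0.0, 0.088]
contact_force: [0.6, 0.6, 0.0]
grip_width: 61.5
t 11.75 tcp [580.7  11.6 169.6] rpy [-180.     0.     5.1] F [-0.   0.4  0.1] w 65.4
turn [-0.02  0.02  0.05] then shift [-58.8  79.3  -0.4] | shift now [-58.9  79.2  -0.5]
(284, 70, 71, 53) [573.8 109.   68.1  47.7   5.1]
```

View pics/w4c.png

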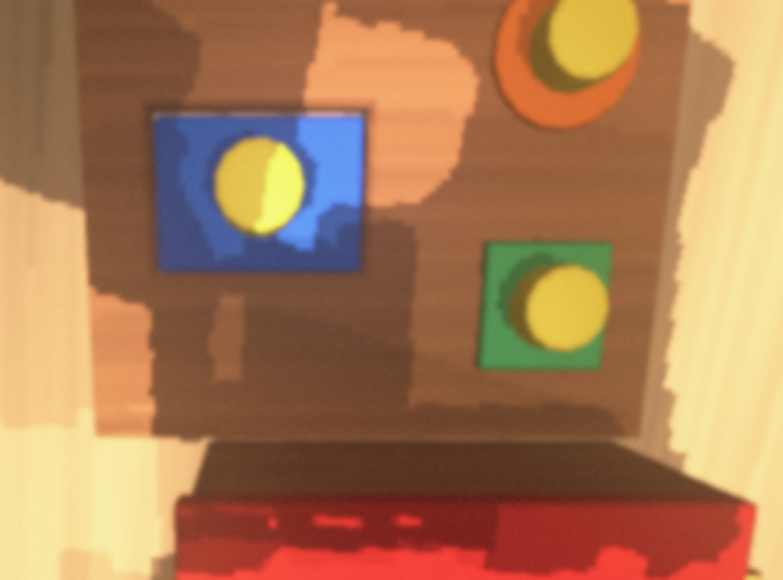

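The piece is seated flat, with an even dark rim round it, and the lid is shut. I'll turn the jaws to the case's y axis for the grip.

```bash
python3 -m inch '[[[0,0,0,0,0,8.5,0.09],[0,0,0,0,0,8.5,0.09],[0,0,0,0,0,8.5,0.09],[0,0,0,0,0,8.5,0.09],[0,0,0,0,0,8.5,0.09],[0,0,0,0,0,8.5,0.09],[0,0,0,0,0,8.5,0.09],[0,0,0,0,0,8.5,0.09],[0,0,0,0,0,8.5,0.09],[0,0,0,0,0,8.5,0.09],[0,0,0,0,0,5,0.09],[0,0,0,0,0,0,0.09]]]'
python3 -c "
from h import *
from plant import bot
go(bot,[440,-62,170],-85)"
```

```text
time: 13.0
tool_pos: [580.8, 11.5, 169.7]
tcp_rot: [3.142, 0.0, -1.483]
contact_force: [0.4, 0.6, 0.7]
grip_width: 89.9
t 13.0 tcp [580.8  11.5 169.7] rpy [180.   0. -85.] F [0.4 0.6 0.7] w 89.9
turn [0.   0.01 0.03] then shift [ 60.9 146.7  -0.3] | shift now [ 60.9 146.7  -0.3]
```

```bash
python3 -m inch '[[[0.02,0.04,0,0,0,0,0.09],[0.02,0.04,0,0,0,0,0.09],[0.02,0.04,0,0,0,0,0.09],[0,0.027,0,0,0,0,0.09],[0,0,0,0,0,0,0.09],[0,0,0,0,0,0,0.09],[0,0,0,0,0,0,0.09],[0,0,0,0,0,0,0.09]]]'
python3 - <<'E'
from h import *
from plant import bot
o,c=shot(bot,'wrist','w5')
go(bot,[533,-71,160],-85)
for q in blobs(c,[20,110,60],[36,255,255],None,60)[:6]:print(cv2.boundingRect(q),cv2.contourArea(q),rect(c,q,100))
E
```

```text
time: 13.8
tool_pos: [440.6, -61.8, 169.6]
tcp_rot: [-3.141, -0.0, -1.482]
contact_force: [-0.1, -0.6, -0.5]
grip_width: 89.9
t 13.85 tcp [440.4 -61.7 169.5] rpy [-180.     0.   -84.9] F [ 0.4 -0.2  0.8] w 89.7
turn [-0.01  0.01  0.07] then shift [ 17.3 -91.4   9.5] | shift now [ 17.4 -91.4   9.5]
(314, 53, 60, 64) 1677.0 [535.2 -69.9  43.2  43.4  33.8]
(112, 16, 48, 41) 1291.5 [562.   77.1  33.6  21.9  77.5]
```

View pics/w5.png

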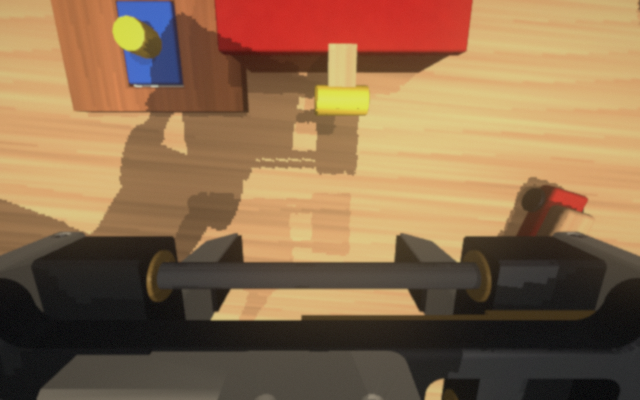

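The grip bar spans columns 315–369 and rows 86–116, centred at (342,101). The car, at (555,215), is well clear.

```bash
python3 - <<'E'
from h import *
from plant import bot
c=pickle.load(open('w5.pkl','rb'))
V=c['view'];print('cam',-V[:3,:3].T@V[:3,3])
h=cv2.cvtColor(c['pixels'],cv2.COLOR_BGR2HSV)
for q in blobs(c,[20,150,60],[36,255,255],(300,80,385,125),60)[:1]:print(cv2.boundingRect(q),[rect(c,q,z) for z in(96.5,103)])
print(ray(c,(342,101),96.5),ray(c,(315,101),96.5),ray(c,(369,101),96.5),ray(c,(342,86),96.5),ray(c,(342,116),96.5))
go(bot,[533,-70,120],-85)
E
```

```text
cam [511.44013378 -56.6605317  327.73379824]
(314, 84, 55, 32) [array([533.3, -71.9,  22.1,  40.8,   5.1]), array([532.6, -71.5,  21.5,  39.7,   5.1])]
[532.40524363 -72.77051847  96.5       ] [530.57766855 -52.42141095  96.5       ] [534.23307396 -93.12246803  96.5       ] [542.91821957 -71.60227166  96.5       ] [521.6200093  -73.96901979  96.5       ]
t 13.85 tcp [440.4 -61.7 169.5] rpy [-180.     0.   -84.9] F [ 0.4 -0.2  0.8] w 89.7
turn [-0.01  0.01  0.07] then shift [ 16.3 -91.5  49.5] | shift now [ 16.4 -91.5  49.5]
```

```bash
python3 -m inch '[[[0.009,-0.03,0,0,0,0,0.09],[0.009,-0.03,0,0,0,0,0.09],[0,-0.03,0,0,0,0,0.09],[0,-0.001,0.02,0,0,0,0.09],[0,0,0.03,0,0,0,0.09],[0,0,0.02,0,0,0,0.08],[0,0,0,0,0,0,0.08],[0,0,0,0,0,0,0.08],[0,0,0,0,0,0,0.08]]]'
python3 -c "
from h import *
from plant import bot
go(bot,[533,-72,79],-85)"
```

```text
time: 14.75
tool_pos: [532.9, -72.2, 100.9]
tcp_rot: [-3.139, -0.001, -1.483]
contact_force: [0.2, -0.7, 0.5]
grip_width: 79.9
t 14.75 tcp [532.9 -72.2 100.9] rpy [-179.9   -0.   -85. ] F [ 0.2 -0.7  0.5] w 79.9
turn [-0.12 -0.04  0.01] then shift [-0.2 -0.1 21.9] | shift now [-0.2 -0.1 21.9]
```

```bash
python3 -m inch '[[[0,0,0.012,0,0,0,0.08],[0,0,0.01,0,0,0,0.08],[0,0,0,0,0,0,0.08],[0,0,0,0,0,0,0.08],[0,0,0,0,0,0,0.03],[0,0,0,0,0,0,0.03],[0,0,0,0,0,0,0.03],[0,0,0,0,0,0,0.03],[0,0,0,0,0,0,0.03],[0,0,0,0,0,0,0.03]]]'
python3 - <<'E'
from h import *
from plant import bot
go(bot,[533,-72,79],-85)
# arc waypoints in tool axes at constant attitude: hinge dir = case +x (yaw 5.05)
o=bot.get_obs();Rt=R.from_euler('xyz',o['tcp_rot']);a=np.radians(5.05);p0=np.zeros(3)
for d in range(2,51,4):
    t=np.radians(d);s=196*(1-np.cos(t));p=np.array([s*np.cos(a),s*np.sin(a),196*np.sin(t)])
    print(d,np.round(Rt.inv().apply(p-p0),1));p0=p
E
```

```text
time: 15.75
tool_pos: [531.7, -70.4, 77.7]
tcp_rot: [3.142, 0.003, -1.485]
contact_force: [-0.3, 7.5, 0.6]
grip_width: 39.8
t 15.75 tcp [531.7 -70.4  77.7] rpy [180.    0.2 -85.1] F [-0.3  7.5  0.6] w 39.8
turn [ 0.    0.17 -0.06] then shift [ 1.7 -1.1 -1.3] | shift now [ 1.7 -1.1 -1.3]
2 [-0.  -0.1 -6.8]
6 [ -0.   -1.  -13.6]
10 [ -0.   -1.9 -13.5]
14 [ -0.   -2.8 -13.4]
18 [ -0.   -3.8 -13.2]
22 [ -0.   -4.7 -12.9]
26 [ -0.   -5.6 -12.5]
30 [ -0.   -6.4 -12.1]
34 [ -0.   -7.2 -11.6]
38 [ -0.   -8.  -11.1]
42 [ -0.   -8.8 -10.5]
46 [-0.  -9.5 -9.8]
50 [ -0.  -10.2  -9.2]
```

```bash
python3 -m inch '[[[-0.0017,0,0,0,0,0,0.03],[0,0,-0.0068,0,0,0,0.03],[0,-0.0005,-0.0068,0,0,0,0.03],[0,-0.0005,-0.0068,0,0,0,0.03],[0,-0.0009,-0.0068,0,0,0,0.03],[0,-0.001,-0.0067,0,0,0,0.03],[0,-0.0014,-0.0067,0,0,0,0.03],[0,-0.0014,-0.0067,0,0,0,0.03],[0,-0.0019,-0.0066,0,0,0,0.03],[0,-0.0019,-0.0066,0,0,0,0.03],[0,0,0,0,0,0,0.03],[0,0,0,0,0,0,0.03]]]'
python3 -c "
from h import *
from plant import bot
o,c=shot(bot,'scene','s6');go(bot,[533,-72,79],-85)
cv2.imwrite('pics/s6c.png',cv2.resize(c['pixels'][120:320,200:420],None,fx=2.7,fy=2.7))"
```

```text
time: 16.95
tool_pos: [541.3, -69.5, 138.3]
tcp_rot: [-3.141, 0.0, -1.484]
contact_force: [0.9, 0.7, -2.3]
grip_width: 39.6
t 17.0 tcp [541.2 -69.5 138.2] rpy [-180.    0.  -85.] F [ 1.2  1.2 -2.1] w 40.1
turn [-0.01  0.   -0.01] then shift [ 1.7  8.4 59.2] | shift now [ 1.7  8.4 59.2]
```

View pics/s6c.png

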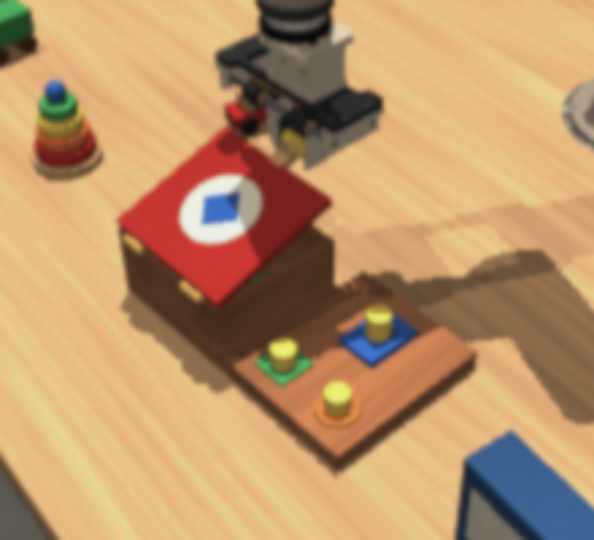

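The lid is rising with the grip (about 18°, load 2.3 N down), and the piece sits in its recess. I'll go on along the arc.

```bash
python3 -m inch '[[[0,-0.0023,-0.0065,0,0,0,0.03],[0,-0.0024,-0.0064,0,0,0,0.03],[0,-0.0028,-0.0063,0,0,0,0.03],[0,-0.0028,-0.0062,0,0,0,0.03],[0,-0.0032,-0.0061,0,0,0,0.03],[0,-0.0032,-0.006,0,0,0,0.03],[0,-0.0036,-0.0058,0,0,0,0.03],[0,-0.0036,-0.0058,0,0,0,0.03],[0,-0.004,-0.0056,0,0,0,0.03],[0,-0.004,-0.0055,0,0,0,0.03],[0,0,0,0,0,0,0.03],[0,0,0,0,0,0,0.03]]]'
python3 -m inch '[[[0,-0.0044,-0.0053,0,0,0,0.03],[0,-0.0044,-0.0052,0,0,0,0.03],[0,-0.0047,-0.0049,0,0,0,0.03],[0,-0.0048,-0.0049,0,0,0,0.03],[0,-0.0051,-0.0046,0,0,0,0.03],[0,-0.0051,-0.0046,0,0,0,0.03],[0,0,0,0,0,0,0.03],[0,0,0,0,0,0,0.03],[0,0,0,0,0,0,0.03]]]'
python3 - <<'E'
from h import *
from plant import bot
go(bot,[601,-64.2,227.8],-85)
o,c=shot(bot,'scene','s7')
p=o['tool_pos']-np.array([531.7,-70.4,77.7]);print('angle z',np.degrees(np.arcsin(p[2]/196)),'x',np.degrees(np.arccos(1-np.hypot(*p[:2])/196)),'dq',np.round(o['dq'],3))
cv2.imwrite('pics/s7c.png',cv2.resize(c['pixels'][100:320,200:440],None,fx=2.7,fy=2.7))
E
```

```text
time: 18.2
tool_pos: [573.1, -66.8, 198.6]
tcp_rot: [-3.141, -0.0, -1.484]
contact_force: [0.3, 0.6, -1.6]
grip_width: 39.8
time: 19.1
tool_pos: [601.5, -64.3, 228.1]
tcp_rot: [-3.141, -0.0, -1.484]
contact_force: [0.9, -0.3, -2.2]
grip_width: 39.7
t 19.1 tcp [601.5 -64.3 228.1] rpy [-180.   -0.  -85.] F [ 0.9 -0.3 -2.2] w 39.7
turn [-0.05 -0.   -0.01] then shift [-0.1  0.5  0.3] | shift now [-0.1  0.5  0.3]
angle z 50.095354558360164 x 50.032757132373995 dq [-0.001 -0.002  0.002  0.001 -0.003 -0.002]
```

View pics/s7c.png

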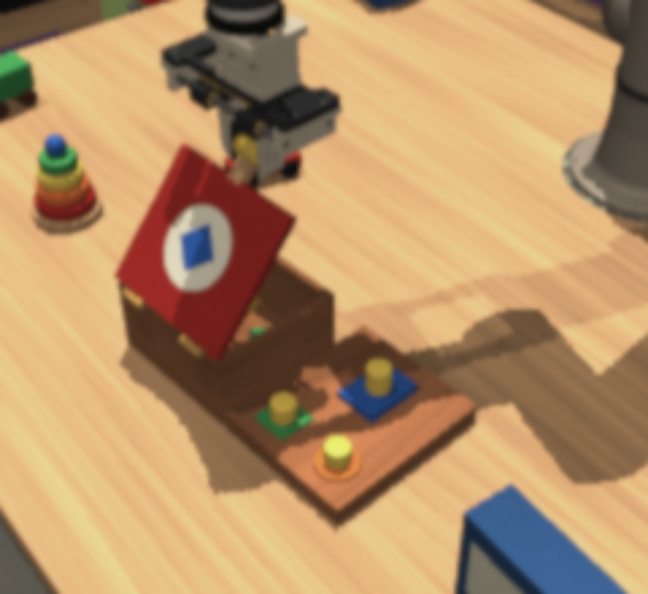

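```bash
python3 -m inch '[[[0,0,0,0,0,0,0.03],[0,0,0,0,0,0,0.03],[0,0,0,0,0,0,0.03],[0,0,0,0,0,0,0.03],[0,0,0,0,0,0,0.03]]]'
python3 - <<'E'
from h import *
c=pickle.load(open('s7.pkl','rb'));a=np.radians(5.05)
g0=np.array([532.5,-71.5,96.5]);ex=np.array([np.cos(a),np.sin(a),0]);ey=np.array([-np.sin(a),np.cos(a),0]);ez=np.array([0,0,1.])
H=g0+196*ex
for d in(46,48,50,52,54):
    t=np.radians(d);f=-np.cos(t)*ex+np.sin(t)*ez;n=np.cos(t)*ez+np.sin(t)*ex
    out=[]
    for y in(-88,88):
        P=H+164*f+y*ey+4*n;q=c['camera_matrix']@(c['view']@[*P,1])[:3];out.append(np.round(q[:2]/q[2],1))
    print(d,out)
E
```

```text
time: 19.65
tool_pos: [601.4, -64.3, 227.9]
tcp_rot: [-3.141, 0.0, -1.484]
contact_force: [0.4, 0.9, -0.5]
grip_width: 39.5
46 [array([269.1, 153.9]), array([309.6, 180.8])]
48 [array([267.8, 153.3]), array([308.4, 180.3])]
50 [array([266.5, 152.8]), array([307.1, 179.9])]
52 [array([265.1, 152.4]), array([305.8, 179.6])]
54 [array([263.7, 152. ]), array([304.4, 179.3])]
```

The corners I read by eye suggest 47–50°. I'll remove the calibration bias by checking the same corners in the shut picture.

```bash
python3 - <<'E'
from h import *
a=np.radians(5.05)
g0=np.array([532.5,-71.5,96.5]);ex=np.array([np.cos(a),np.sin(a),0]);ey=np.array([-np.sin(a),np.cos(a),0]);ez=np.array([0,0,1.]);H=g0+196*ex
def corners(c):
    h=cv2.cvtColor(c['pixels'],cv2.COLOR_BGR2HSV);m=cv2.inRange(h,np.array([0,150,50]),np.array([8,255,255]))|cv2.inRange(h,np.array([172,150,50]),np.array([180,255,255]))
    k=np.zeros_like(m);k[140:260,235:330]=m[140:260,235:330];cs=max(cv2.findContours(k,0,1)[0],key=cv2.contourArea)
    return cv2.approxPolyDP(cv2.convexHull(cs),4,True)[:,0].tolist()
for fn,ds in(('scene0',(0,)),('s6',(16,18,20)),('s7',(47,50,53))):
    c=pickle.load(open(fn+'.pkl','rb'));print(fn,corners(c))
    for d in ds:
        t=np.radians(d);f=-np.cos(t)*ex+np.sin(t)*ez;n=np.cos(t)*ez+np.sin(t)*ex
        print(d,[np.round((lambda q:q[:2]/q[2])(c['camera_matrix']@(c['view']@[*(H+r*f+y*ey+4*n),1])[:3]),1).tolist() for r,y in((164,-88),(164,88),(0,88),(0,-88))])
E
```

```text
scene0 [[287, 179], [323, 207], [279, 234], [244, 201]]
0 [[285.7, 178.9], [324.1, 205.6], [279.4, 232.6], [241.9, 201.7]]
s6 [[288, 158], [297, 160], [321, 195], [281, 234], [244, 200]]
16 [[283.0, 168.0], [322.3, 194.6], [279.1, 232.8], [241.6, 202.0]]
18 [[282.4, 166.8], [321.8, 193.4], [279.1, 232.9], [241.6, 202.0]]
20 [[281.8, 165.6], [321.3, 192.2], [279.0, 232.9], [241.5, 202.0]]
s7 [[267, 154], [286, 159], [308, 181], [282, 233], [243, 202]]
47 [[268.5, 153.6], [309.0, 180.6], [278.6, 233.5], [241.1, 202.5]]
50 [[266.5, 152.8], [307.1, 179.9], [278.6, 233.5], [241.1, 202.6]]
53 [[264.4, 152.2], [305.1, 179.4], [278.5, 233.6], [241.1, 202.6]]
```

With the shut picture's bias removed (about +1 px), the lid corners match 50°. I'm handing in.

```bash
python3 -c "
from plant import bot
print(bot.close_job());o=bot.get_obs();print(o['time'],o['tool_pos'],o['grip_width'])"
```

```text
the job is handed in; nothing more can be done
None
the job is handed in; nothing more can be done
```

The blue piece is in the recess and released, and the arm is holding the red lid open at about 50°. I handed the job in at about 19.7 s; the limit is 51 s.

- **Piece:** I let go of it while the lid was still shut. The fingers came down 13.9 mm higher than where they picked it up, and the recess floor is 14 mm above the counter. The wrist picture afterwards showed it flat and square, with an even rim.
- **Lid:** The arm's own position gives 50.0–50.1°, and it was still. The grip was closed on the bar at 39.5 mm with about 2 N of load, and the wrist held its place over a further 0.5 s.
- **Disagreement:** The lid corners I first read by eye from the picture suggested 47–50°. After correcting for the offset seen in the picture with the lid shut, they match 50° to within about 1–2°.
- **Left alone:** I never went near the toy car, ring stacker or boxed game. I did not measure their positions again at the end.

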